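# Tap a stack of circuit boards square in its carrier tray and lay in the keeper bar

## Task

Four circuit boards lie in a ragged stack on the carrier tray. Without lifting the boards, tap their free edges until every board is flush against both fences of the tray and the stack is square; then lay the steel keeper bar flat on the tray floor, in the gap between the stack and the two posts and roughly centred along that edge so that both posts back it, and let go. Leave the iron stand, solder reel, parts bin and jar where they are.

Things in the scene. Friction and masses are not known exactly. Their poses are not given: they have to be found in the camera images.
- tray: fixed aluminium carrier tray, turned up to 0.7 rad either way on the bench; origin at bench height. In its own axes (mm): base plate x -86 to 69, y -81 to 63, top at z 8; raised black seat under the boards x -42 to 60, y -30 to 55, top at z 12. A fence runs along its +x side and one along its +y side; its -x and -y sides are open
- corner (a point): corner of the tray where the inner faces of the two fences meet, at tray (60, 55, 12) mm; axes parallel to the tray's. Fences are 8 mm thick, tops at tray z 40; the +x fence runs from tray y -32 to 63, the +y one from x -42 to 68
- seat (a point): where the centre of the lowest board's underside lies when squared, at tray (5, 9, 12) mm; axes parallel to the tray's. Squared boards have their long (x) side along tray x and free edges at tray x -50 and y -37, and the four fill tray z 12 to 32
- slot (a point): point on the tray floor (tray z 8) in the middle of the keeper's gap, at tray (5, -49.5) mm; axes parallel to the tray's. The keeper lies along x here. With the stack squared the gap is 25 mm wide, from tray y -37 to the two steel posts at y -62; posts are 10 mm in diameter, centred at tray (-37, -67) and (47, -67), tops at tray z 30
- board1: bare green circuit board, 110 (own x) x 92 (own y) x 5 mm, about 95 g, too wide to grasp; origin at the centre of its underside; number 1 of 4 from the bottom of the stack. All four look the same. It starts 5 to 25 mm short of the +x fence position, 6 to 13 mm short of the +y one, and up to 0.1 rad askew
- board2: bare green circuit board, 110 (own x) x 92 (own y) x 5 mm, about 95 g, too wide to grasp; origin at the centre of its underside; number 2 of 4 from the bottom of the stack. All four look the same. It starts 5 to 25 mm short of the +x fence position, 6 to 13 mm short of the +y one, and up to 0.1 rad askew
- board3: bare green circuit board, 110 (own x) x 92 (own y) x 5 mm, about 95 g, too wide to grasp; origin at the centre of its underside; number 3 of 4 from the bottom of the stack. All four look the same. It starts 5 to 25 mm short of the +x fence position, 6 to 13 mm short of the +y one, and up to 0.1 rad askew
- board4: bare green circuit board, 110 (own x) x 92 (own y) x 5 mm, about 95 g, too wide to grasp; origin at the centre of its underside; number 4 of 4 from the bottom of the stack. All four look the same. It starts 5 to 25 mm short of the +x fence position, 6 to 13 mm short of the +y one, and up to 0.1 rad askew
- keeper: loose steel keeper bar, 110 (own x) x 18 (own y) x 24 mm tall, with an upright grip fin in the middle on top, 40 (x) x 12 (y) mm, from z 24 to z 49; about 160 g; origin at the centre of its underside. Either end may go either way. Starts lying flat on the bench to the left or right of the tray
- stand: bystander: black soldering-iron stand, base 85 x 120 mm, 104 mm high, 0.8 kg, on the other side from the keeper; origin at the centre of its underside
- reel: bystander: upright solder reel, 56 mm diameter, 45 mm high, beside the tray's -x side; origin at the centre of its underside
- bin: bystander: small open blue parts bin, 70 x 55 x 35 mm, beside the tray's -y side; origin at the centre of its underside
- jar: bystander: small jar, 40 mm diameter, 55 mm high, off the keeper's -x end; origin at the centre of its underside
There are look-alikes about, which are no part of the job. Leave any black or red look-alike of the board4 alone. What is shaped like the board3 but blue is not meant.

How it is judged:
By the outcome, as a careful person would: the job done as asked, in the order asked, and still so for the second after the job is handed in, with the robot touching nothing.
It also fails if it takes over 72 s, if anything falls off the work surface, if the arm or the gripper's body presses on something with over 40 N, if the wrist force passes 120 N, or if a joint passes its speed limit or range.

## Robot

A 6-joint arm with a two-finger parallel gripper is mounted at the origin on the work surface. World frame = base frame: x ahead of the robot, y to its left, z up, the work surface at z = 0. Lengths are in m, angles in degrees, forces in N, time in s.
With the tool pointing down it reaches from about 0.25 to 0.725 m from the base axis. Payload 9.7 kg.
Tool frame: the origin (TCP) lies at the very end of the fingers, on their centre line; the grasp point (between the pads) lies 19 mm behind it (bot.grip_depth is the distance from the TCP to the grasp point, in m); z points along the fingers, y is the direction in which the jaws open and shut (so a half turn about z gives the same grasp; the last joint's range is limited). The gripper opens to 85 mm and grips with 20 to 120 N. Pads are 22 mm wide; open, the fingers measure 114 mm over their backs; the gripper's body (76 mm by 85 mm) begins 54 mm behind the grasp point. The pads swing forward as they close: fully open they stand 13 mm farther back than shut.
Start: joints at [-66.807, 4.979, 10.078, 95.1, 0, 90], TCP at [0.217, -0.506, 0.231] pointing down, gripper open.
Joint ranges: [-179.16, 179.16], [-48.56, 103.87], [-65.8, 70.77], [-126.05, 130.52], [-82.76, 87.17], [-180, 180]. Speed limits (degrees/s): [127.2, 127.2, 147.25, 180, 180, 180].

## Interface

Orientations are given as [roll, pitch, yaw] about the fixed x, y, z axes, in that order (R = Rz(yaw) Ry(pitch) Rx(roll)).
In Python, from workcell import telemetry, optics, order, bot gives the robot as it stands. The module is installed in compiled form; this text tells all that it offers.
- The arm moves only by the shell command python3 -m inch 'ROWS' [FORCE]. ROWS is JSON, a list of rows, each a list of 7 numbers: the shift along the tool's x, y, z in m, then the turn, a rotation vector about the tool's x, y, z in rad, then the closure, from 0 (fully open) to 1 (shut). In form: [[tx, ty, tz, rx, ry, rz, grip], ...]. A call has 1 to 12 rows; each row is the pose to reach, as a shift and turn from the pose commanded when the call began, along the tool's axes at that moment; what a row does not reach only later rows make up. A row lasts 1/12 s, in which the tool goes at most 41.7 mm and 7.16 degrees, less where a joint would pass 70% of its speed; a pose out of reach is approached as far as the arm can. A call with a gripper value outside its range is refused whole. The fingers move at their own pace and stop on an object; FORCE is the grip in N (left out, the last holds). Time passes only in rows, so rows that repeat a pose let the fingers close. It gives the time, the measured TCP pose, the force and the opening at its end, in the units of the state.
- telemetry.get_obs(): the state, without advancing time (a new reading comes with each control period).
- optics.camera(name): name is "scene" or "top" or "wrist"; returns (picture, depth): 400x640x3 uint8, red, green, blue; 400x640 float32, m along the optical axis (not along the pixel's ray), 0 where there is no reading.
- optics.camera_info(name): a dict with "camera_matrix" (3x3 intrinsics, pixels), "xyz" and "attitude" of the camera in the world; the wrist camera has in their place "mount" (4x4, takes a point from camera to tool coordinates, whose origin is the TCP and whose axes are the flange's). Camera axes: x right, y down, z forward; pixel columns grow to the right and rows downward; lengths in m; the calibration is good to about 2 mm. The wrist camera is an equidistant fisheye: a pixel r from the principal point sees the ray r / f radians off the axis. A picture is of the moment at which its call begins: read the wrist's pose just before it. camera_info takes no time and is no camera call.
- order.job_done(): hands the job in, once; it reports no verdict.
The state is a dict: "time": time; "q": joint angles; "qd": joint speeds; "joint_efforts": joint torques, N m; "ee_pos": TCP position; "tcp_rot": TCP orientation; "wrist_force": force on the tool from outside, world axes, zero at the start; "torque": the same for the moment, N m; "opening": finger opening in m.
Only numpy, scipy, OpenCV 4.12 (cv2) and the standard library are available. Lean on these libraries where they do the work, as an engineer would, in place of code of your own. Each camera call takes 0.05 s, during which the arm holds its last target. There are 200 camera calls.

## Working session

There is one attempt and no reset: what is moved stays moved. The work goes in short steps, Python scripts to look and compute and a shell command to move; the robot and the scene stay as the last step left them, time stands still between calls to the robot, and variables do not carry over. Pictures are saved under pics/ and viewed, about 8 in all and at most 12, crops included, and the job is handed in when it is done.

```bash
mkdir -p pics; ls
python3 - <<'E'
from workcell import telemetry, optics, bot
import cv2,numpy as np
print(telemetry.get_obs())
for n in ("scene","top"):
    i=optics.camera_info(n); print(n,i)
    p,d=optics.camera(n); cv2.imwrite(f"pics/{n}0.png",p[:,:,::-1]); np.save(f"{n}0d.npy",d)
print(optics.camera_info("wrist"))
E
```

```text
pics
{'time': 0.0, 'q': array([-6.68079038e+01,  5.01153073e+00,  1.00358448e+01,  9.50989062e+01,
        3.60717887e-04,  8.99998088e+01]), 'qd': array([-0.03422848, -0.06482223,  0.01522971, -0.01666573, -0.00167142,
       -0.00364224]), 'joint_efforts': array([-7.85694665e-04, -5.20391321e+01,  4.64799857e+01,  1.65541435e-02,
       -8.16596480e-05, -1.59647237e-05]), 'ee_pos': array([ 0.21651507, -0.50535548,  0.23059139]), 'tcp_rot': array([-1.79925408e+02, -3.60966483e-04,  2.31922869e+01]), 'wrist_force': array([ 1.07810997,  0.70686813, -0.60639715]), 'torque': array([-0.01753952,  0.00915564, -0.01080895]), 'opening': 0.08520721871866328}
scene {'camera_matrix': array([[402.53742826,   0.        , 316.79592066],
       [  0.        , 402.53742826, 201.39782482],
       [  0.        ,   0.        ,   1.        ]]), 'xyz': array([ 1.00600814, -0.46050045,  1.0563082 ]), 'attitude': array([-148.06171341,   -0.71791035,   48.03420954])}
top {'camera_matrix': array([[411.98699921,   0.        , 320.41573503],
       [  0.        , 411.98699921, 197.04887111],
       [  0.        ,   0.        ,   1.        ]]), 'xyz': array([ 0.37123956, -0.03212585,  1.01929637]), 'attitude': array([-169.73952391,    0.73557526,  -88.94693045])}
{'camera_matrix': array([[309.70691629,   0.        , 319.64811031],
       [  0.        , 309.70691629, 198.27991327],
       [  0.        ,   0.        ,   1.        ]]), 'mount': array([[-2.72099528e-04, -9.57658729e-01, -2.87905689e-01,
         7.23949826e-02],
       [ 9.99999955e-01, -2.97063981e-04,  4.30224182e-05,
        -1.19863814e-04],
       [-1.26727204e-04, -2.87905664e-01,  9.57658766e-01,
        -1.42399561e-01],
       [ 0.00000000e+00,  0.00000000e+00,  0.00000000e+00,
         1.00000000e+00]])}
```

View pics/top0.png

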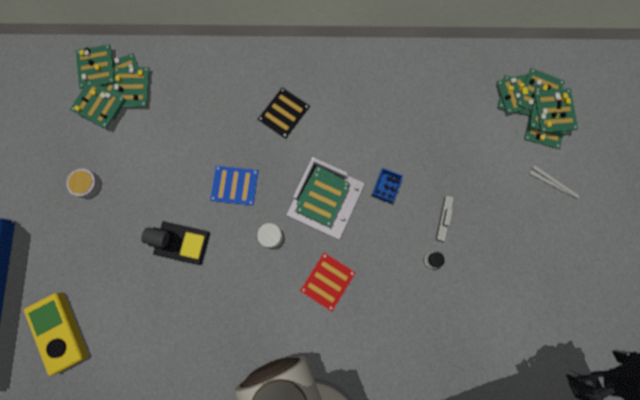

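View pics/scene0.png

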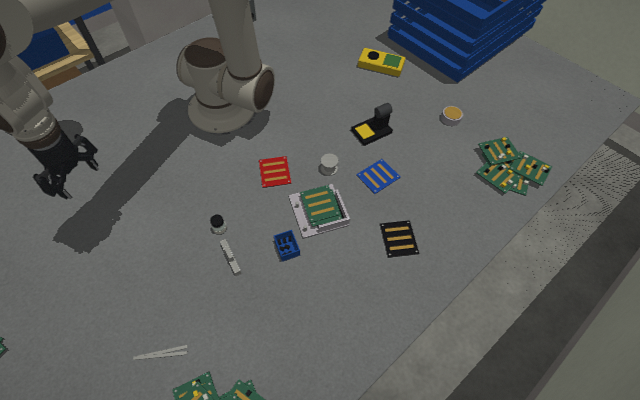

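The top view shows the green stack on the tray (325,195), with posts at about (357,190) and (343,222). The keeper is at (445,218), jar (434,260), bin (387,186), reel (270,236) and stand (182,243). The look-alikes are blue (235,185), black (285,112) and red (328,281). The loose green clutter at the far corners isn't on the tray, so the stack at (325,195) is the one meant.

```bash
cat > h.py <<'E'
import numpy as np, cv2
from scipy.spatial.transform import Rotation as R
from workcell import telemetry, optics
def rot(a): return R.from_euler('xyz',a,degrees=True).as_matrix()
def T(x,a):
    M=np.eye(4); M[:3,:3]=rot(a); M[:3,3]=x; return M
def grab(name,save=None):
    """picture, depth, camera->world"""
    i=optics.camera_info(name)
    if name=="wrist":
        o=telemetry.get_obs(); M=T(o['ee_pos'],o['tcp_rot'])@i['mount']
    else: M=T(i['xyz'],i['attitude'])
    p,d=optics.camera(name)
    if save: cv2.imwrite(save,p[:,:,::-1])
    return p,d,M,i['camera_matrix']
def cloud(name,d,M,K):
    v,u=np.mgrid[:d.shape[0],:d.shape[1]]
    x=(u-K[0,2])/K[0,0]; y=(v-K[1,2])/K[1,1]
    if name=="wrist":
        r=np.hypot(x,y); s=np.where(r>1e-6,np.tan(np.minimum(r,1.5))/np.maximum(r,1e-6),1); x=x*s;y=y*s
    P=np.stack([x*d,y*d,d],-1)@M[:3,:3].T+M[:3,3]
    P[d<=0]=np.nan
    return P
def proj(name,P,M,K):
    c=(np.atleast_2d(P)-M[:3,3])@M[:3,:3]
    a=c[:,:2]/c[:,2:]
    if name=="wrist":
        t=np.hypot(*a.T)[:,None]; a=a*np.arctan(t)/np.maximum(t,1e-9)
    return a*K[0,0]+K[:2,2]
E
python3 - <<'E'
from h import *
p=cv2.imread("pics/top0.png")[:,:,::-1]; d=np.load("top0d.npy")
i=optics.camera_info("top"); P=cloud("top",d,T(i['xyz'],i['attitude']),i['camera_matrix'])
for n,(u,v) in dict(stack=(325,195),keep=(442,230),fin=(447,209),jar=(434,260),bin=(387,186),reel=(270,236),stand=(182,243),red=(328,281),p1=(357,190),p2=(343,222)).items(): print(n,P[v,u].round(4))
z=P[...,2]
# keeper
m=np.zeros(z.shape,bool); m[190:245,430:460]=1
m&=(z>.012)
pts=P[m][:,:2]; print('keeper',m.sum(),cv2.minAreaRect((pts*1000).astype(np.float32)),'zmax',np.nanmax(z[m]))
m=np.zeros(z.shape,bool); m[150:245,280:370]=1; m&=(z>.004)
print('tray',m.sum(),cv2.minAreaRect((P[m][:,:2]*1000).astype(np.float32)))
E
```

```text
stack [ 0.5549 -0.0273  0.0326]
keep [ 0.4751 -0.3105  0.0245]
fin [ 0.5232 -0.3182  0.0455]
jar [ 0.4023 -0.2822  0.0512]
bin [ 0.5833 -0.1807  0.0153]
reel [0.4517 0.1011 0.0455]
stand [0.4334 0.319  0.0167]
red [ 0.349  -0.0378  0.0033]
p1 [ 0.572  -0.1064  0.0152]
p2 [ 0.4926 -0.0727  0.0062]
keeper 410 ((503.94683837890625, -319.0968933105469), (18.88493537902832, 109.5621109008789), 76.23247528076172) zmax 0.052199880384339314
tray 3741 ((558.3409423828125, -26.713623046875), (235.33816528320312, 224.6893768310547), 2.0980517864227295)
```

```bash
python3 -m inch '[[0.475,-0.3135,0.01,0,0,0.81,0],[0.475,-0.3135,0.01,0,0,0.81,0],[0.475,-0.3135,0.01,0,0,0.81,0],[0.475,-0.3135,0.01,0,0,0.81,0],[0.475,-0.3135,0.01,0,0,0.81,0],[0.475,-0.3135,0.01,0,0,0.81,0],[0.475,-0.3135,0.01,0,0,0.81,0],[0.475,-0.3135,0.01,0,0,0.81,0],[0.475,-0.3135,0.01,0,0,0.81,0],[0.475,-0.3135,0.01,0,0,0.81,0],[0.475,-0.3135,0.01,0,0,0.81,0],[0.475,-0.3135,0.01,0,0,0.81,0]]'
```

```text
time: 1.1
ee_pos: [0.4555, -0.1623, 0.2229]
tcp_rot: [-178.5, 0.0, -20.4]
wrist_force: [-0.0, 0.4, 0.6]
opening: 0.0854
```

```bash
python3 -m inch '[[0.017,-0.145,0,0,0,0,0],[0.017,-0.145,0,0,0,0,0],[0.017,-0.145,0,0,0,0,0],[0.017,-0.145,0,0,0,0,0],[0.017,-0.145,0,0,0,0,0],[0.017,-0.145,0,0,0,0,0]]'
cat > look.py <<'E'
import sys
from h import *
n=sys.argv[1]
p,d,M,K=grab("wrist",f"pics/{n}.png"); np.savez(f"{n}.npz",d=d,M=M,K=K)
o=telemetry.get_obs(); print(o['time'],o['ee_pos'],o['tcp_rot'])
E
python3 look.py w1
```

```text
time: 1.6
ee_pos: [0.4875, -0.137, 0.2264]
tcp_rot: [-176.9, 0.1, -17.4]
wrist_force: [0.4, -0.6, 0.1]
opening: 0.0854
1.65 [ 0.48761961 -0.13692794  0.22647367] [-1.76853052e+02  8.06389527e-02 -1.74006045e+01]
```

View pics/w1.png

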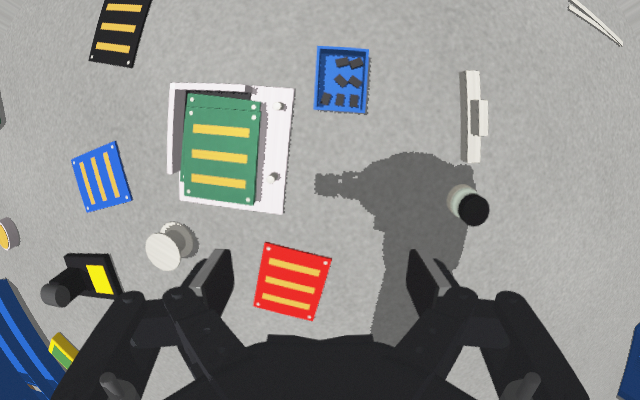

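The wrist view shows the tray with its fences on the left (172,130) and top (215,88), posts at (281,105) and (275,177), and the ragged stack at (220,150). The arm hasn't reached the target yet, so I'll check the joints.

```bash
python3 -c "
from h import *
o=telemetry.get_obs();print(o['q'].round(2),o['qd'].round(2),o['joint_efforts'].round(1))"
python3 -m inch '[[0.02,-0.11,0,0,0,0,0],[0.02,-0.11,0,0,0,0,0],[0.02,-0.11,0,0,0,0,0],[0.02,-0.11,0,0,0,0,0]]'; python3 -c "
from h import *
o=telemetry.get_obs();print(o['q'].round(2),o['qd'].round(2))"
```

```text
[-17.46  -1.05   3.3   94.43   3.15 179.95] [ 0.01 -0.46 -0.47 -0.1   0.01  0.02] [  0.  -45.5  46.6   0.2   0.2   0. ]
time: 1.98
ee_pos: [0.5206, -0.1055, 0.2322]
tcp_rot: [-175.2, 0.1, -14.0]
wrist_force: [-0.4, -0.3, -0.4]
opening: 0.0855
[-14.04   2.44   7.39  95.08   4.82 179.94] [2.52 4.27 4.89 1.02 0.93 0.01]
```

Joint 6 hit its limit: yaw = q1 + 180 − q6. So I'll use yaw around 67° for the y-push and 157° for the x-push. Next I'll fit the tray pose from the view already saved.

```bash
cat >> h.py <<'E'
def delta(x,yaw):
    """shift (m) and rotvec in tool axes to TCP x, straight down, yaw deg"""
    o=telemetry.get_obs(); A=rot(o['tcp_rot']); B=rot([180,0,yaw])
    return (A.T@(np.array(x)-o['ee_pos'])).round(4), R.from_matrix(A.T@B).as_rotvec().round(4)
E
cat > tray.py <<'E'
import sys
from h import *
from scipy.optimize import least_squares
n=sys.argv[1]
q=np.load(n+".npz"); d,M,K=q['d'],q['M'],q['K']; P=cloud("wrist",d,M,K); p=cv2.imread(f"pics/{n}.png")[:,:,::-1].astype(int)
print("bench z",np.nanmedian(P[...,2][(abs(P[...,2])<.02)]))
z=P[...,2]; c=np.array([.55,-.03]); near=np.hypot(P[...,0]-c[0],P[...,1]-c[1])<.17
white=(p.min(-1)>190)&near
# rasterise white points & fit fence tops and plate outline
Q=P[white]; top=Q[Q[:,2]>.033]
print(len(Q),len(top))
def inner(t,pts):
    a=np.deg2rad(t[2]); w=(pts[:,:2]-t[:2])*1000; return np.c_[w@[np.cos(a),np.sin(a)],w@[-np.sin(a),np.cos(a)]]
# fence tops: L = x 60..68,y-32..63 ; y 55..63,x -42..68 ; distance outside L
def sd(w,b): # signed dist to box
    cx,cy=(b[0]+b[1])/2,(b[2]+b[3])/2; e=np.c_[abs(w[:,0]-cx)-(b[1]-b[0])/2,abs(w[:,1]-cy)-(b[3]-b[2])/2]
    return np.hypot(*np.maximum(e,0).T)
def cost(t):
    w=inner(t,top); f=np.minimum(sd(w,(60,68,-32,63)),sd(w,(-42,68,55,63)))
    return f
best=min((least_squares(cost,[.55+dx,-.03+dy,a],x_scale=[.01,.01,3],diff_step=1e-4,loss='soft_l1') for dx in(-.02,.01) for dy in(-.02,.01) for a in(-28,-20)),key=lambda r:r.cost)
t=best.x; print("tray fit",t,best.cost/len(top))
w=inner(t,top); print("fence-top extents", np.percentile(w,[1,99],axis=0).round(1))
g=(p[...,1]-p[...,0]>25)&(p[...,1]-p[...,2]>10)&near&(z>.01)
w=inner(t,P[g]); print("green",g.sum(),np.percentile(w,[.5,99.5],axis=0).round(1),"z",np.nanpercentile(z[g],[2,98]).round(4), "rect",cv2.minAreaRect(w.astype(np.float32)))
fl=Q[Q[:,2]<.014]; w=inner(t,fl); print("plate",np.percentile(w,[.5,99.5],axis=0).round(1))
E
python3 tray.py w1
python3 - <<'E'
from h import *
print(delta([.53,-.03,.22],67))
E
```

```text
bench z 6.833633154751384e-05
5312 1547
tray fit [0.52213192 0.02587805 4.90177705] 31.568826246263104
fence-top extents [[ -80.2 -109.6]
 [ 119.    95.2]]
green 6070 [[ -44.9 -113.8]
 [  99.    12.4]] z [0.0254 0.0332] rect ((24.231822967529297, -55.492652893066406), (124.0184555053711, 125.36253356933594), 59.65504837036133)
plate [[ -76.4 -152.9]
 [ 108.8   93.7]]
(array([-0.0091, -0.0742,  0.0185]), array([-0.0712, -0.0576, -1.4126]))
```

```bash
python3 -m inch '[[-0.009,-0.074,0.018,-0.071,-0.058,-1.4126,0],[-0.009,-0.074,0.018,-0.071,-0.058,-1.4126,0],[-0.009,-0.074,0.018,-0.071,-0.058,-1.4126,0],[-0.009,-0.074,0.018,-0.071,-0.058,-1.4126,0],[-0.009,-0.074,0.018,-0.071,-0.058,-1.4126,0],[-0.009,-0.074,0.018,-0.071,-0.058,-1.4126,0],[-0.009,-0.074,0.018,-0.071,-0.058,-1.4126,0],[-0.009,-0.074,0.018,-0.071,-0.058,-1.4126,0],[-0.009,-0.074,0.018,-0.071,-0.058,-1.4126,0],[-0.009,-0.074,0.018,-0.071,-0.058,-1.4126,0],[-0.009,-0.074,0.018,-0.071,-0.058,-1.4126,0],[-0.009,-0.074,0.018,-0.071,-0.058,-1.4126,0]]'
sed -i 's/<.17$/<.13/; s/^white=.*/white=(p.min(-1)>170)\&near\&(np.hypot(P[...,0]-.45,P[...,1]-.1)>.055)/' tray.py
python3 look.py w2; python3 tray.py w2
```

```text
time: 2.98
ee_pos: [0.5294, -0.0308, 0.2205]
tcp_rot: [-180.0, 0.1, 67.4]
wrist_force: [0.4, 0.5, -0.5]
opening: 0.0853
3.0333 [ 0.52937586 -0.0307066   0.22046965] [-1.79991237e+02  4.34149353e-02  6.72948856e+01]
bench z 6.702096637639654e-05
11368 1312
tray fit [  0.56064406  -0.02457349 -23.65096536] 0.4913219346804587
fence-top extents [[-41.1 -29.3]
 [ 68.1  63.4]]
green 7649 [[-69.3 -47.9]
 [ 54.9  49.6]] z [0.0254 0.0334] rect ((-5.05548095703125, 0.8896026611328125), (99.41763305664062, 129.38998413085938), 89.5574951171875)
plate [[-130.3 -131.4]
 [ 119.6  117.1]]
```

View pics/w2.png

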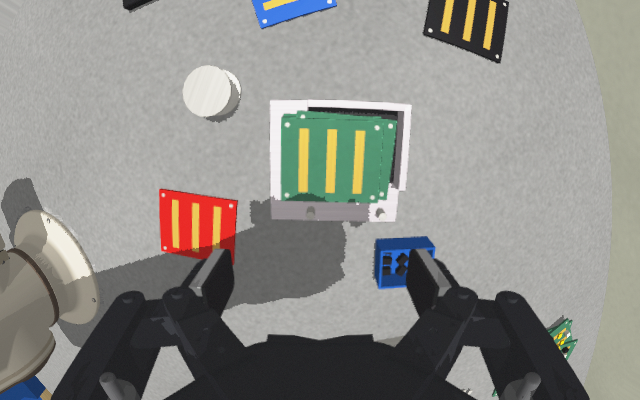

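The view shows the stack at (335,155), with dark fence faces at (400,150) and (350,107) and posts at (311,212) and (380,212). The tray fit is good: (0.5606, −0.0246), yaw −23.65°. Fence extents match to 1–3 mm, and the stack's free edges are at about x −69 and y −48. Next is the y push, with the fingers open about 30 mm so they fit between the posts.

```bash
cat >> h.py <<'E'
TR=np.array([.5606,-.0246]); TY=-23.65
def tw(x,y,z):
    a=np.deg2rad(TY); return [TR[0]+(x*np.cos(a)-y*np.sin(a))/1000,TR[1]+(x*np.sin(a)+y*np.cos(a))/1000,z/1000]
def state():
    o=telemetry.get_obs(); a=np.deg2rad(TY); w=(o['ee_pos'][:2]-TR)*1000
    f=o['wrist_force']; e=lambda v:np.round([v[0]*np.cos(a)+v[1]*np.sin(a),-v[0]*np.sin(a)+v[1]*np.cos(a)],2)
    print("t",o['time'],"tray xy",e(w),"z",(o['ee_pos'][2]*1000).round(1),"rot",o['tcp_rot'].round(2),"F tray",e(f),f[2].round(1),"open",(o['opening']*1000).round(1))
E
python3 -c "
from h import *
print(delta(tw(5,-70,50),TY+90))"
```

```text
(array([-0.0523,  0.0303,  0.1705]), array([-0.0001,  0.0008,  0.0165]))
```

```bash
python3 -m inch '[[-0.026,0.015,0.03,0,0,0.0165,0.65],[-0.0523,0.0303,0.07,0,0,0.0165,0.65],[-0.0523,0.0303,0.11,0,0,0.0165,0.65],[-0.0523,0.0303,0.15,0,0,0.0165,0.65],[-0.0523,0.0303,0.17,0,0,0.0165,0.65],[-0.0523,0.0303,0.17,0,0,0.0165,0.65],[-0.0523,0.0303,0.17,0,0,0.0165,0.65],[-0.0523,0.0303,0.17,0,0,0.0165,0.65]]'; python3 -c "
from h import *
state(); print(delta(tw(5,-70,15),TY+90))"
```

```text
time: 3.7
ee_pos: [0.5379, -0.0907, 0.0526]
tcp_rot: [179.9, -0.0, 66.0]
wrist_force: [0.7, 0.1, 0.2]
opening: 0.0301Traceback (most recent call last):
  File "<string>", line 3, in <module>
    state(); print(delta(tw(5,-70,15),TY+90))
    ~~~~~^^
  File "h.py", line 40, in state
    print("t",o['time'],"tray xy",e(w),"z",(o['ee_pos'][2]*1000).round(1),"rot",o['tcp_rot'].round(2),"F tray",e(f),f[2].round(1),"open",(o['opening']*1000).round(1))
                                                                                                                                         ^^^^^^^^^^^^^^^^^^^^^^^^^
AttributeError: 'float' object has no attribute 'round'
```

```bash
sed -i "s/(o\['opening'\]\*1000).round(1)/round(float(o['opening'])*1000,1)/" h.py; python3 -m inch '[[0,0,0.025,0,0,0.0,0.65],[0,0,0.034,0,0,0,0.65],[0,0,0.038,0,0,0,0.65],[0,0,0.038,0,0,0,0.65],[0,0,0.038,0,0,0,0.65]]'; python3 -c "
from h import *
state();print(delta(tw(5,-70,15),TY+90))"
```

```text
time: 4.12
ee_pos: [0.5374, -0.0905, 0.0137]
tcp_rot: [180.0, -0.0, 66.0]
wrist_force: [-0.1, 0.3, 0.2]
opening: 0.0302
t 4.1167 tray xy [  5.15 -69.67] z 13.7 rot [ 1.7996e+02 -1.0000e-02  6.6020e+01] F tray [-0.26  0.25] 0.2 open 30.2
(array([-0.0003, -0.0001, -0.0013]), array([ 0.0007, -0.0002, -0.0058]))
```

```bash
python3 -m inch '[[0,0,0.001,0,0,-0.0058,0.65],[0,0,0.002,0,0,-0.0058,0.65],[0,0,0.003,0,0,-0.0058,0.65],[0,0,0.003,0,0,-0.0058,0.65]]'; python3 -m inch '[[0,0,0.001,0,0,0,0.65],[0,0,0.002,0,0,0,0.65],[0,0,0.002,0,0,0,0.65]]'; python3 -c "
from h import *
state()"
```

```text
time: 4.45
ee_pos: [0.5369, -0.0905, 0.0095]
tcp_rot: [-180.0, 0.0, 66.3]
wrist_force: [0.7, -0.4, -0.2]
opening: 0.0297
time: 4.7
ee_pos: [0.5369, -0.0905, 0.0076]
tcp_rot: [-180.0, 0.0, 66.3]
wrist_force: [-0.5, 0.4, 2.5]
opening: 0.03
t 4.7 tray xy [  4.69 -69.85] z 7.6 rot [-179.99    0.     66.35] F tray [-0.66  0.18] 2.5 open 30.0
```

Contact with the tray plate is at TCP z ≈ 7.6. I'll raise 2 mm and push along +y gradually.

```bash
python3 -m inch '[[0.002,0,-0.002,0,0,0,0.65],[0.005,0,-0.002,0,0,0,0.65],[0.008,0,-0.002,0,0,0,0.65],[0.010,0,-0.002,0,0,0,0.65],[0.012,0,-0.002,0,0,0,0.65],[0.014,0,-0.002,0,0,0,0.65],[0.016,0,-0.002,0,0,0,0.65],[0.018,0,-0.002,0,0,0,0.65],[0.0195,0,-0.002,0,0,0,0.65],[0.0195,0,-0.002,0,0,0,0.65]]' ; python3 -c "
from h import *
state()"
```

```text
time: 5.53
ee_pos: [0.5447, -0.0725, 0.0094]
tcp_rot: [-180.0, 0.0, 66.4]
wrist_force: [-0.9, -3.0, 0.0]
opening: 0.0299
t 5.5333 tray xy [  4.66 -50.3 ] z 9.4 rot [-1.7998e+02  2.0000e-02  6.6350e+01] F tray [ 0.41 -3.14] 0.0 open 29.9
```

```bash
python3 -m inch '[[0.001,0,0,0,0,0,0.65],[0.0018,0,0,0,0,0,0.65],[0.0018,0,0,0,0,0,0.65]]' ; python3 -c "
from h import *
state()"; python3 -m inch '[[0.0007,0,0,0,0,0,0.65],[0.0014,0,0,0,0,0,0.65],[0.0014,0,0,0,0,0,0.65]]' ; python3 -c "
from h import *
state()"
```

```text
time: 5.78
ee_pos: [0.5456, -0.0716, 0.0095]
tcp_rot: [180.0, 0.1, 66.3]
wrist_force: [0.2, -6.2, -0.8]
opening: 0.0298
t 5.7833 tray xy [  5.12 -49.06] z 9.5 rot [1.7996e+02 7.0000e-02 6.6310e+01] F tray [ 2.64 -5.63] -0.8 open 29.8
time: 6.03
ee_pos: [0.5465, -0.0712, 0.0096]
tcp_rot: [179.9, 0.1, 66.3]
wrist_force: [1.3, -12.6, -0.8]
opening: 0.0299
t 6.0333 tray xy [  5.76 -48.37] z 9.6 rot [1.7989e+02 1.5000e-01 6.6260e+01] F tray [  6.3  -11.04] -0.8 open 29.9
```

```bash
python3 -m inch '[[0.001,0,0,0,0,0,0.65],[0.002,0,0,0,0,0,0.65],[0.002,0,0,0,0,0,0.65]]' ; python3 -c "
from h import *
state()"; python3 -m inch '[[-0.005,0,0,0,0,0,0.65],[-0.02,0,0,0,0,0,0.65],[-0.023,0,-0.02,0,0,0,0.65],[-0.023,0,-0.06,0,0,0,0.65],[-0.023,0,-0.1,0,0,0,0.65],[-0.023,0,-0.13,0,0,0,0.65],[-0.023,0,-0.13,0,0,0,0.65],[-0.023,0,-0.13,0,0,0,0.65]]' ; python3 -c "
from h import *
state(); print(delta(tw(-100,5,80),TY+180))"
```

```text
time: 6.28
ee_pos: [0.5469, -0.0709, 0.0096]
tcp_rot: [179.9, 0.3, 66.2]
wrist_force: [-0.7, -20.7, -2.0]
opening: 0.0299
t 6.2833 tray xy [  6.05 -47.89] z 9.6 rot [179.86   0.32  66.19] F tray [  7.64 -19.26] -2.0 open 29.9
time: 6.95
ee_pos: [0.5388, -0.0887, 0.1417]
tcp_rot: [179.8, -0.1, 66.4]
wrist_force: [-0.6, -0.0, -0.1]
opening: 0.0298
t 6.95 tray xy [  5.7  -67.45] z 141.7 rot [ 1.7981e+02 -1.1000e-01  6.6370e+01] F tray [-0.54 -0.27] -0.1 open 29.8
(array([ 0.0724, -0.1059,  0.0614]), array([ 4.2000e-03,  1.1000e-03, -1.5705e+00]))
```

```bash
python3 -m inch '[[0.02,-0.03,0,0.004,0,-1.5705,0.41],[0.04,-0.07,0,0.004,0,-1.5705,0.41],[0.069,-0.102,0,0.004,0,-1.5705,0.41],[0.069,-0.102,0,0.004,0,-1.5705,0.41],[0.069,-0.102,0,0.004,0,-1.5705,0.41],[0.069,-0.102,0,0.004,0,-1.5705,0.41],[0.069,-0.102,0,0.004,0,-1.5705,0.41],[0.069,-0.102,0,0.004,0,-1.5705,0.41],[0.069,-0.102,0,0.004,0,-1.5705,0.41],[0.069,-0.102,0,0.004,0,-1.5705,0.41],[0.069,-0.102,0,0.004,0,-1.5705,0.41],[0.069,-0.102,0,0.004,0,-1.5705,0.41]]'; python3 -m inch '[[0,0,0,0,0,-0.12,0.41],[0,0,0,0,0,-0.12,0.41],[0,0,0,0,0,-0.12,0.41]]'; python3 -c "
from h import *
state(); print(delta(tw(-92,9,20),TY+180))"; python3 look.py w3; python3 tray.py w3
```

```text
time: 7.95
ee_pos: [0.4712, 0.0156, 0.1379]
tcp_rot: [-179.8, -0.3, 152.7]
wrist_force: [0.2, 0.2, 0.5]
opening: 0.0501
time: 8.2
ee_pos: [0.4713, 0.0154, 0.1384]
tcp_rot: [-179.9, -0.3, 159.0]
wrist_force: [-0.1, -0.1, -0.9]
opening: 0.0506
t 8.2 tray xy [-97.83   0.86] z 138.4 rot [-179.86   -0.27  158.96] F tray [-0.07 -0.18] -0.9 open 50.6
(array([-0.0067,  0.0082,  0.1183]), array([-0.0026, -0.0046,  0.0456]))
8.25 [0.47144474 0.01537046 0.13861191] [-179.85718003   -0.24799582  158.93026977]
bench z -1.726379743849371e-05
10317 244
tray fit [ 0.56749034 -0.04895107 21.66248394] 6.199998597838543
fence-top extents [[-93.2  35.8]
 [ 78.3  81.5]]
green 8082 [[-69.6 -32. ]
 [ 67.7 110.2]] z [0.0207 0.0329] rect ((-11.802696228027344, 44.623268127441406), (112.25527954101562, 170.9719696044922), 52.633094787597656)
plate [[-122.4  -79. ]
 [  79.9  151. ]]
```

View pics/w3.png

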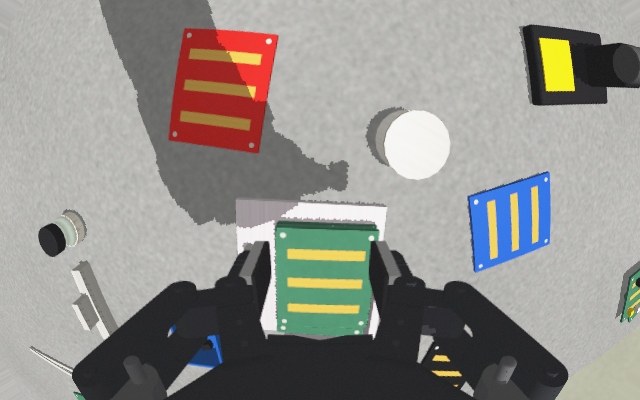

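```bash
python3 -m inch '[[-0.003,0.004,0.04,-0.0026,-0.0046,0.0456,0.41],[-0.005,0.0082,0.08,-0.0026,-0.0046,0.0456,0.41],[-0.005,0.0082,0.115,-0.0026,-0.0046,0.0456,0.41],[-0.005,0.0082,0.126,-0.0026,-0.0046,0.0456,0.41],[-0.005,0.0082,0.126,-0.0026,-0.0046,0.0456,0.41],[-0.005,0.0082,0.126,-0.0026,-0.0046,0.0456,0.41]]';python3 -c "
from h import *
state()"; python3 -m inch '[[0,0,0.001,0,0,0,0.41],[0,0,0.002,0,0,0,0.41],[0,0,0.003,0,0,0,0.41],[0,0,0.003,0,0,0,0.41]]';  python3 -c "
from h import *
state(); print(delta(tw(-92,9,20),TY+180))"
```

```text
time: 8.75
ee_pos: [0.4791, 0.021, 0.0143]
tcp_rot: [180.0, 0.1, 156.5]
wrist_force: [-0.1, -0.2, 0.9]
opening: 0.0502
t 8.75 tray xy [-92.93   9.06] z 14.3 rot [1.7998e+02 9.0000e-02 1.5647e+02] F tray [-0.06 -0.21] 0.9 open 50.2
time: 9.08
ee_pos: [0.4795, 0.021, 0.0114]
tcp_rot: [179.9, 0.2, 156.5]
wrist_force: [-0.2, -0.1, -0.1]
opening: 0.0506
t 9.0833 tray xy [-92.54   9.22] z 11.4 rot [1.7994e+02 1.7000e-01 1.5654e+02] F tray [-0.18 -0.16] -0.1 open 50.6
(array([-0.0006, -0.0002, -0.0086]), array([0.001 , 0.003 , 0.0033]))
```

```bash
python3 -m inch '[[0,0,0.001,0,0,0,0.41],[0,0,0.002,0,0,0,0.41],[0,0,0.0025,0,0,0,0.41],[0,0,0.0025,0,0,0,0.41]]';  python3 -m inch '[[0,0,0.001,0,0,0,0.41],[0,0,0.002,0,0,0,0.41],[0,0,0.002,0,0,0,0.41]]'; python3 -m inch '[[0,0,0.001,0,0,0,0.41],[0,0,0.002,0,0,0,0.41],[0,0,0.002,0,0,0,0.41]]'
```

```text
time: 9.42
ee_pos: [0.4788, 0.0209, 0.0078]
tcp_rot: [180.0, 0.1, 156.6]
wrist_force: [-0.5, -0.4, -0.7]
opening: 0.0502
time: 9.67
ee_pos: [0.4788, 0.021, 0.0057]
tcp_rot: [180.0, 0.1, 156.6]
wrist_force: [-0.3, 0.3, -0.6]
opening: 0.0501
time: 9.92
ee_pos: [0.4791, 0.021, 0.0044]
tcp_rot: [180.0, 0.1, 156.6]
wrist_force: [-2.4, 0.2, 5.5]
opening: 0.0503
```

```bash
python3 -m inch '[[0,0,-0.0025,0,0,0.003,0.41],[-0.006,0,-0.0025,0,0,0.003,0.41],[-0.010,0,-0.0025,0,0,0.003,0.41],[-0.013,0,-0.0025,0,0,0.003,0.41],[-0.015,0,-0.0025,0,0,0.003,0.41],[-0.017,0,-0.0025,0,0,0.003,0.41],[-0.019,0,-0.0025,0,0,0.003,0.41],[-0.021,0,-0.0025,0,0,0.003,0.41],[-0.023,0,-0.0025,0,0,0.003,0.41],[-0.025,0,-0.0025,0,0,0.003,0.41],[-0.027,0,-0.0025,0,0,0.003,0.41],[-0.028,0,-0.0025,0,0,0.003,0.41]]';  python3 -c "
from h import *
state()"; python3 -m inch '[[-0.001,0,0,0,0,0,0.41],[-0.002,0,0,0,0,0,0.41],[-0.002,0,0,0,0,0,0.41]]';  python3 -c "
from h import *
state()"
```

```text
time: 10.92
ee_pos: [0.5038, 0.01, 0.0063]
tcp_rot: [-180.0, -0.0, 156.4]
wrist_force: [-5.0, 2.7, 2.5]
opening: 0.0506
t 10.9167 tray xy [-65.94   8.9 ] z 6.3 rot [-1.7999e+02 -4.0000e-02  1.5640e+02] F tray [-5.7  0.5] 2.5 open 50.6
time: 11.17
ee_pos: [0.5058, 0.0092, 0.0062]
tcp_rot: [180.0, -0.0, 156.4]
wrist_force: [-4.5, 2.4, 4.1]
opening: 0.0503
t 11.1667 tray xy [-63.72   8.98] z 6.2 rot [ 1.8000e+02 -1.0000e-02  1.5639e+02] F tray [-5.14  0.41] 4.1 open 50.3
```

```bash
python3 -m inch '[[-0.001,0,-0.0007,0,0,0,0.41],[-0.002,0,-0.0007,0,0,0,0.41],[-0.002,0,-0.0007,0,0,0,0.41]]';  python3 -c "
from h import *
state()"; python3 -m inch '[[-0.001,0,0,0,0,0,0.41],[-0.002,0,0,0,0,0,0.41],[-0.002,0,0,0,0,0,0.41]]';  python3 -c "
from h import *
state()"
```

```text
time: 11.42
ee_pos: [0.5077, 0.0083, 0.0067]
tcp_rot: [-180.0, -0.0, 156.4]
wrist_force: [-4.4, 3.3, 0.5]
opening: 0.0502
t 11.4167 tray xy [-61.65   8.88] z 6.7 rot [-1.7999e+02 -1.0000e-02  1.5639e+02] F tray [-5.34  1.26] 0.5 open 50.2
time: 11.67
ee_pos: [0.509, 0.0077, 0.0067]
tcp_rot: [-180.0, -0.1, 156.4]
wrist_force: [-8.1, 3.0, 2.8]
opening: 0.0503
t 11.6667 tray xy [-60.27   8.9 ] z 6.7 rot [-1.7999e+02 -8.0000e-02  1.5640e+02] F tray [-8.62 -0.49] 2.8 open 50.3
```

```bash
python3 -m inch '[[-0.001,0,0,0,0,0,0.41],[-0.0025,0,0,0,0,0,0.41],[-0.0025,0,0,0,0,0,0.41]]';  python3 -c "
from h import *
state()";python3 -m inch '[[-0.001,0,0,0,0,0,0.41],[-0.001,0,0,0,0,0,0.41]]';  python3 -c "
from h import *
state()"
```

```text
time: 11.92
ee_pos: [0.509, 0.0077, 0.0066]
tcp_rot: [180.0, -0.4, 156.4]
wrist_force: [-20.6, 9.8, 12.6]
opening: 0.0505
t 11.9167 tray xy [-60.21   8.91] z 6.6 rot [179.99  -0.36 156.44] F tray [-22.8    0.71] 12.6 open 50.5
time: 12.08
ee_pos: [0.509, 0.0077, 0.0066]
tcp_rot: [180.0, -0.5, 156.5]
wrist_force: [-26.0, 12.7, 16.4]
opening: 0.0504
t 12.0833 tray xy [-60.17   8.87] z 6.6 rot [180.    -0.47 156.45] F tray [-28.95   1.19] 16.4 open 50.4
```

```bash
python3 -m inch '[[0.01,0,-0.001,0,0,0,0.41],[0.03,0,-0.001,0,0,0,0.41],[0.035,0,-0.03,0,0,0,0.41],[0.035,0,-0.07,0,0,0,0.41],[0.035,0,-0.11,0,0,0,0.41],[0.035,0,-0.13,0,0,0,0.41],[0.035,0,-0.13,0,0,0,0.41]]';python3 look.py w4; python3 -c "
from h import *
state(); print(delta(tw(5,-71,137),TY+90))
im=cv2.imread('pics/w4.png')[150:400,150:500]; cv2.imwrite('pics/w4c.png',cv2.resize(im,None,fx=2.2,fy=2.2,interpolation=cv2.INTER_CUBIC))"
```

```text
time: 12.67
ee_pos: [0.4837, 0.02, 0.1427]
tcp_rot: [179.8, 0.6, 156.4]
wrist_force: [1.7, 0.4, 0.5]
opening: 0.0501
12.7167 [0.48291081 0.01996885 0.13999958] [179.86407728   0.40503483 156.37826615]
t 12.7167 tray xy [-89.04   9.66] z 140.0 rot [179.86   0.41 156.38] F tray [ 0.82 -0.67] -0.2 open 50.5
(array([-0.094 , -0.0807,  0.0035]), array([0.0074, 0.0037, 1.5713]))
```

View pics/w4c.png

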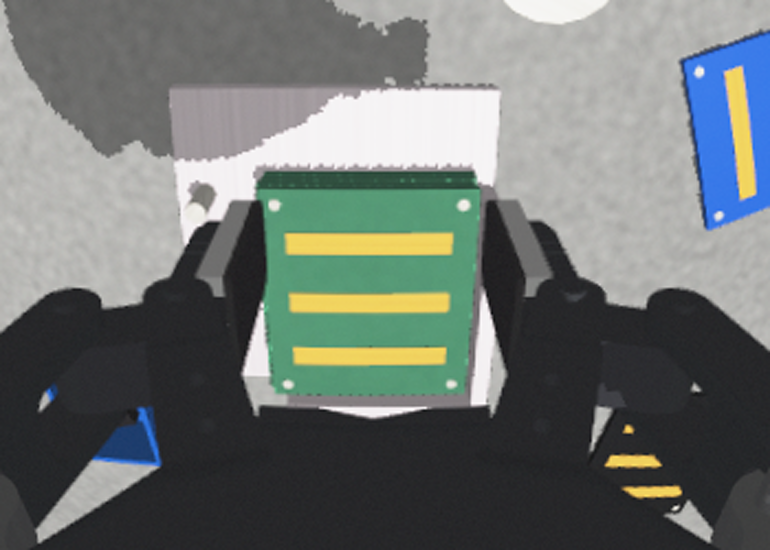

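The stack's −x face is now flat and square, at (365,180) in the crop. I'll go back and tap −y again.

```bash
python3 -m inch '[[0,-0.02,0,0,0,1.5713,0.65],[-0.01,-0.05,0,0,0,1.5713,0.65],[-0.04,-0.08,0,0,0,1.5713,0.65],[-0.07,-0.0807,0,0,0,1.5713,0.65],[-0.094,-0.0807,0,0.0074,0.0037,1.5713,0.65],[-0.094,-0.0807,0,0.0074,0.0037,1.5713,0.65],[-0.094,-0.0807,0,0.0074,0.0037,1.5713,0.65],[-0.094,-0.0807,0,0.0074,0.0037,1.5713,0.65],[-0.094,-0.0807,0,0.0074,0.0037,1.5713,0.65],[-0.094,-0.0807,0,0.0074,0.0037,1.5713,0.65],[-0.094,-0.0807,0,0.0074,0.0037,1.5713,0.65],[-0.094,-0.0807,0,0.0074,0.0037,1.5713,0.65]]';python3 -m inch '[[0,0,0,0,0,0.121,0.65],[0,0,0,0,0,0.121,0.65],[0,0,0,0,0,0.121,0.65],[0,0,0,0,0,0.121,0.65]]'; python3 -c "
from h import *
state(); print(delta(tw(5,-70,9.6),TY+90))"
```

```text
time: 13.72
ee_pos: [0.5346, -0.0917, 0.1358]
tcp_rot: [-179.6, 0.1, 70.1]
wrist_force: [0.8, 0.9, -1.0]
opening: 0.03
time: 14.05
ee_pos: [0.5347, -0.0916, 0.1366]
tcp_rot: [-179.7, 0.2, 63.7]
wrist_force: [0.5, 0.1, -1.0]
opening: 0.0299
t 14.05 tray xy [  3.14 -71.72] z 136.6 rot [-1.7969e+02  1.6000e-01  6.3740e+01] F tray [0.38 0.31] -1.0 open 29.9
(array([0.0022, 0.0025, 0.127 ]), array([-0.0056,  0.0026, -0.0456]))
```

```bash
python3 -m inch '[[0.002,0.0025,0.03,-0.0056,0.0026,-0.0456,0.65],[0.002,0.0025,0.07,-0.0056,0.0026,-0.0456,0.65],[0.002,0.0025,0.11,-0.0056,0.0026,-0.0456,0.65],[0.002,0.0025,0.122,-0.0056,0.0026,-0.0456,0.65],[0.002,0.0025,0.127,-0.0056,0.0026,-0.0456,0.65],[0.002,0.0025,0.127,-0.0056,0.0026,-0.0456,0.65]]';python3 -m inch '[[0.004,0,0,0,0,0,0.65],[0.008,0,0,0,0,0,0.65],[0.012,0,0,0,0,0,0.65],[0.015,0,0,0,0,0,0.65],[0.018,0,0,0,0,0,0.65],[0.02,0,0,0,0,0,0.65],[0.0215,0,0,0,0,0,0.65],[0.0225,0,0,0,0,0,0.65],[0.0225,0,0,0,0,0,0.65]]'; python3 -c "
from h import *
state()"
```

```text
time: 14.55
ee_pos: [0.5371, -0.0908, 0.0104]
tcp_rot: [-180.0, 0.0, 66.2]
wrist_force: [-0.4, 0.6, 0.6]
opening: 0.0296
time: 15.3
ee_pos: [0.5465, -0.0707, 0.0106]
tcp_rot: [179.9, 0.0, 66.1]
wrist_force: [-1.9, -4.4, 3.1]
opening: 0.03
t 15.3 tray xy [  5.53 -47.88] z 10.6 rot [1.7992e+02 4.0000e-02 6.6110e+01] F tray [ 0.01 -4.8 ] 3.1 open 30.0
```

```bash
python3 -m inch '[[0.001,0,0.0005,0,0,0,0.65],[0.002,0,0.0005,0,0,0,0.65],[0.002,0,0.0005,0,0,0,0.65]]'; python3 -c "
from h import *
state()";python3 -m inch '[[0.001,0,0,0,0,0,0.65],[0.0015,0,0,0,0,0,0.65],[0.0015,0,0,0,0,0,0.65]]'; python3 -c "
from h import *
state()"
```

```text
time: 15.55
ee_pos: [0.5467, -0.0699, 0.0102]
tcp_rot: [179.9, 0.2, 66.1]
wrist_force: [-5.4, -9.7, 6.4]
opening: 0.0303
t 15.55 tray xy [  5.46 -47.07] z 10.2 rot [1.7993e+02 1.7000e-01 6.6060e+01] F tray [ -1.07 -11.05] 6.4 open 30.3
time: 15.8
ee_pos: [0.5467, -0.0697, 0.0102]
tcp_rot: [179.9, 0.3, 66.0]
wrist_force: [-8.5, -15.7, 8.2]
opening: 0.0298
t 15.8 tray xy [  5.35 -46.92] z 10.2 rot [179.94   0.32  66.  ] F tray [ -1.51 -17.8 ] 8.2 open 29.8
```

```bash
python3 -m inch '[[0.001,0,0,0,0,0.006,0.65],[0.001,0,0,0,0,0.0,0.65],[0.001,0,0,0,0,-0.006,0.65],[0.001,0,0,0,0,-0.006,0.65]]'; python3 -c "
from h import *
state()";python3 -m inch '[[-0.005,0,0,0,0,0,0.65],[-0.02,0,0,0,0,0,0.65],[-0.025,0,-0.02,0,0,0,0.65],[-0.025,0,-0.06,0,0,0,0.65],[-0.025,0,-0.1,0,0,0,0.65],[-0.04,0,-0.14,0,0,0,0.65],[-0.05,0,-0.17,0,0,0,0.65],[-0.05,0,-0.18,0,0,0,0.65],[-0.05,0,-0.18,0,0,0,0.65],[-0.05,0,-0.18,0,0,0,0.65]]';python3 look.py w5; python3 tray.py w5; python3 -c "
from h import *
im=cv2.imread('pics/w5.png')[20:260,180:500]; cv2.imwrite('pics/w5c.png',cv2.resize(im,None,fx=2.4,fy=2.4,interpolation=cv2.INTER_CUBIC))"
```

```text
time: 16.13
ee_pos: [0.5468, -0.0697, 0.0101]
tcp_rot: [179.9, 0.4, 66.3]
wrist_force: [-10.6, -21.0, 9.0]
opening: 0.0298
t 16.1333 tray xy [  5.42 -46.88] z 10.1 rot [179.94   0.41  66.3 ] F tray [ -1.27 -23.5 ] 9.0 open 29.8
time: 16.97
ee_pos: [0.5283, -0.1118, 0.1891]
tcp_rot: [180.0, -0.0, 66.5]
wrist_force: [-0.1, -0.0, -0.7]
opening: 0.0298
17.0167 [ 0.52786243 -0.11156882  0.18798587] [-1.79925536e+02 -1.47034548e-02  6.64755050e+01]
bench z 7.672545455061908e-05
23312 1612
tray fit [  0.56087543  -0.02485596 -23.0962957 ] 0.47985780901454417
fence-top extents [[-39.8 -30.7]
 [ 68.   63.3]]
green 7986 [[-50.1 -36.5]
 [ 58.8  54.8]] z [0.0302 0.0333] rect ((10.103965759277344, -12.849700927734375), (136.29541015625, 121.75968170166016), 89.05856323242188)
plate [[-131.7 -120.5]
 [ 118.4  100.1]]
```

View pics/w5c.png

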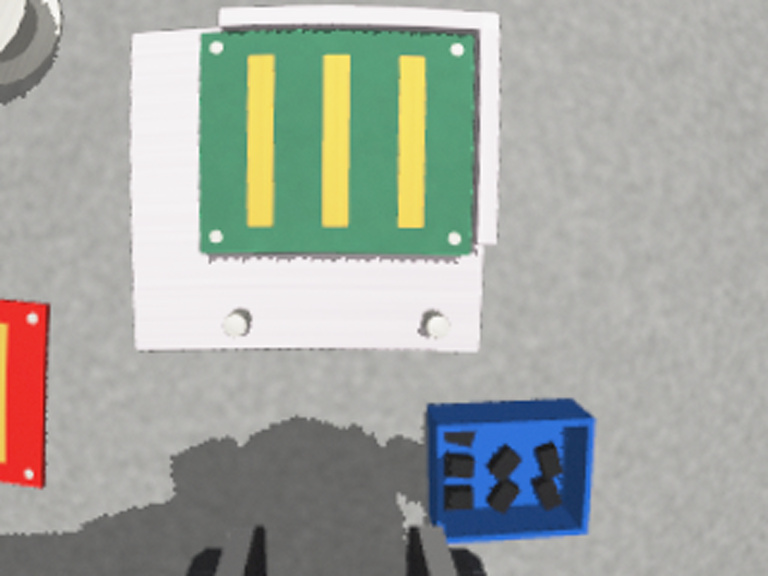

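The stack looks flush: green extents x −50.1…58.8 and y −36.5…54.8, against an ideal −50…60 and −37…55. I'll check the residual skew with line fits.

```bash
cat > lines.py <<'E'
import sys
from h import *
n=sys.argv[1]; q=np.load(n+".npz"); M,K=q['M'],q['K']; p=cv2.imread(f"pics/{n}.png")[:,:,::-1].astype(int)
P=cloud("wrist",q['d'],M,K); z=P[...,2]
def tr(X):
    a=np.deg2rad(TY); w=(X[...,:2]-TR)*1000; return np.stack([w[...,0]*np.cos(a)+w[...,1]*np.sin(a),-w[...,0]*np.sin(a)+w[...,1]*np.cos(a)],-1)
W=tr(P); sat=p.max(-1)-p.min(-1)
near=(abs(W)<75).all(-1)
board=near&(abs(z-.032)<.003)&(sat>30); fence=near&(abs(z-.040)<.003)&(p.min(-1)>150)
def edge(m,axis,side,lo,hi,step=2):
    o=1-axis; xs=[];ys=[]
    for s in np.arange(lo,hi,step):
        k=m&(W[...,o]>=s)&(W[...,o]<s+step)
        if k.sum()>1: xs.append(s+step/2); ys.append(np.percentile(W[...,axis][k],98 if side>0 else 2))
    xs,ys=np.array(xs),np.array(ys)
    for _ in range(3):
        f=np.polyfit(xs,ys,1); r=abs(ys-np.polyval(f,xs)); g=r<max(2*np.median(r),.3); xs,ys=xs[g],ys[g]
    return f"slope {np.degrees(f[0])*(-1 if axis==0 else 1):.2f} deg, at ends {np.polyval(f,[lo,hi]).round(2)}, n {len(xs)}"
print("board -y",edge(board,1,-1,-45,55)); print("board +y",edge(board,1,1,-45,55))
print("board -x",edge(board,0,-1,-32,50)); print("board +x",edge(board,0,1,-32,50))
print("fence y outer",edge(fence,1,1,-38,55)); print("fence y inner",edge(fence,1,-1,-38,55))
print("fence x outer",edge(fence,0,1,-28,50)); print("fence x inner",edge(fence,0,-1,-28,50))
E
python3 lines.py w5; python3 -c "
from h import *
a=np.deg2rad(-13.77)
print(delta([.504,-.319,.15],-14+90), delta([.504,-.319,.15],76))"
```

```text
board -y slope -0.97 deg, at ends [-33.36 -35.05], n 27
board +y slope -0.66 deg, at ends [53.13 51.98], n 31
board -x slope -0.46 deg, at ends [-48.07 -47.42], n 29
board +x slope 0.32 deg, at ends [56.96 56.5 ], n 28
fence y outer slope 0.05 deg, at ends [62.82 62.9 ], n 45
fence y inner slope -0.54 deg, at ends [56.39 55.52], n 33
fence x outer slope -0.29 deg, at ends [67.49 67.88], n 24
fence x inner slope -0.49 deg, at ends [60.5  61.17], n 31
(array([-0.1997,  0.061 ,  0.0379]), array([-0.0013, -0.0004, -0.1662])) (array([-0.1997,  0.061 ,  0.0379]), array([-0.0013, -0.0004, -0.1662]))
```

Bias-corrected, the board centre is within 0.3 mm of its squared place and skew relative to the fences is about 0.1°, so it's flush. Now to the keeper.

```bash
python3 -m inch '[[-0.04,0.012,0.0,0,0,-1.7366,0.4],[-0.08,0.024,0,0,0,-1.7366,0.4],[-0.12,0.036,0,0,0,-1.7366,0.4],[-0.16,0.048,0.02,0,0,-1.7366,0.4],[-0.1997,0.061,0.038,0,0,-1.7366,0.4],[-0.1997,0.061,0.038,0,0,-1.7366,0.4],[-0.1997,0.061,0.038,0,0,-1.7366,0.4],[-0.1997,0.061,0.038,0,0,-1.7366,0.4],[-0.1997,0.061,0.038,0,0,-1.7366,0.4],[-0.1997,0.061,0.038,0,0,-1.7366,0.4],[-0.1997,0.061,0.038,0,0,-1.7366,0.4],[-0.1997,0.061,0.038,0,0,-1.7366,0.4]]';python3 -m inch '[[0,0,0,0,0,-0.24,0.4],[0,0,0,0,0,-0.24,0.4],[0,0,0,0,0,-0.24,0.4],[0,0,0,0,0,-0.24,0.4]]'
python3 look.py w6
cat > keep.py <<'E'
import sys
from h import *
n=sys.argv[1]; q=np.load(n+".npz"); P=cloud("wrist",q['d'],q['M'],q['K']); z=P[...,2]
near=np.hypot(P[...,0]-.504,P[...,1]+.319)<.065
for nm,lo,hi in(("bar",.019,.03),("fin",.044,.055)):
    k=near&(z>lo)&(z<hi); pts=(P[k][:,:2]*1000).astype(np.float32); r=cv2.minAreaRect(pts); b=cv2.boxPoints(r)
    e=max((b[1]-b[0],b[2]-b[1]),key=np.linalg.norm); print(nm,k.sum(),r,"yaw",np.degrees(np.arctan2(e[1],e[0])),"z",np.median(z[k]))
E
python3 keep.py w6; python3 -c "
from h import *
state()"
```

```text
time: 18.02
ee_pos: [0.5038, -0.3185, 0.1489]
tcp_rot: [180.0, -0.2, 150.7]
wrist_force: [-0.2, -0.8, -0.5]
opening: 0.051
time: 18.35
ee_pos: [0.504, -0.3187, 0.1498]
tcp_rot: [179.9, -0.1, 163.9]
wrist_force: [0.2, 0.1, -0.1]
opening: 0.0513
18.4 [ 0.50405078 -0.31882842  0.15016762] [ 1.79945786e+02 -8.03782965e-02  1.63868158e+02]
bar 1601 ((504.3270263671875, -320.1280822753906), (18.463031768798828, 109.39527130126953), 76.17357635498047) yaw -13.826429 z 0.023648386871056526
fin 665 ((503.87530517578125, -320.37554931640625), (12.305700302124023, 39.38653564453125), 76.06954956054688) yaw -13.930425 z 0.04864941417625504
t 18.4 tray xy [  66.23 -292.2 ] z 150.2 rot [ 1.7995e+02 -8.0000e-02  1.6387e+02] F tray [ 0.6  -0.54] -0.6 open 51.2
```

View pics/w6.png

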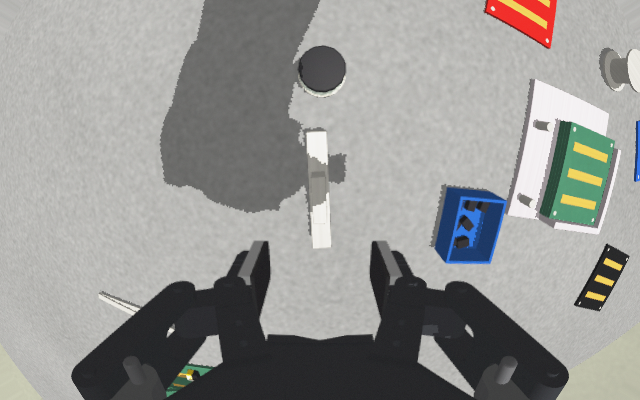

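The keeper (318,190) has its fin at (318,185) and the jar is off its end at (322,68). All sizes match the description.

```bash
python3 -c "
from h import *
print(delta([.5041,-.3202,.028],166.13))"; python3 -m inch '[[0,0.0012,0.03,0,0,-0.0394,0.4],[0,0.0012,0.07,0,0,-0.0394,0.4],[0,0.0012,0.105,0,0,-0.0394,0.4],[0,0.0012,0.118,0,0,-0.0394,0.4],[0,0.0012,0.1215,0,0,-0.0394,0.4],[0,0.0012,0.1215,0,0,-0.0394,0.4]]'; python3 -c "
from h import *
state();print(delta([.5041,-.3202,.028],166.13))"
```

```text
(array([-0.0006, -0.0014,  0.1222]), array([ 0.001 , -0.0014, -0.0395]))
time: 18.9
ee_pos: [0.5045, -0.3181, 0.0301]
tcp_rot: [180.0, -0.0, 166.3]
wrist_force: [0.0, -0.1, 0.6]
opening: 0.0513
t 18.9 tray xy [  66.36 -291.32] z 30.1 rot [ 1.7997e+02 -2.0000e-02  1.6626e+02] F tray [ 0.06 -0.05] 0.6 open 51.3
(array([-0.0001, -0.0022,  0.0021]), array([ 0.0006, -0.0004,  0.0023]))
```

```bash
python3 -m inch '[[0,-0.0022,0.0015,0,0,0.002,0.4],[0,-0.0022,0.0015,0,0,0.002,0.7],[0,-0.0022,0.0015,0,0,0.002,1],[0,-0.0022,0.0015,0,0,0.002,1],[0,-0.0022,0.0015,0,0,0.002,1],[0,-0.0022,0.0015,0,0,0.002,1],[0,-0.0022,0.0015,0,0,0.002,1],[0,-0.0022,0.0015,0,0,0.002,1]]' 50; python3 -c "
from h import *
state()"; python3 -m inch '[[0,0,-0.01,0,0,0,1],[0,0,-0.03,0,0,0,1],[0,0,-0.06,0,0,0,1],[0,0,-0.09,0,0,0,1],[0,0,-0.09,0,0,0,1]]';  python3 -c "
from h import *
state();print(delta(tw(5,-49.5,90),TY+180))"
```

```text
time: 19.57
ee_pos: [0.5048, -0.3208, 0.0301]
tcp_rot: [-180.0, 0.2, 166.2]
wrist_force: [-0.6, 0.4, 5.6]
opening: 0.0108
t 19.5667 tray xy [  67.74 -293.69] z 30.1 rot [-1.7996e+02  1.5000e-01  1.6622e+02] F tray [-0.7  0.1] 5.6 open 10.8
time: 19.98
ee_pos: [0.506, -0.3216, 0.1258]
tcp_rot: [-179.9, 0.5, 166.2]
wrist_force: [1.1, -0.8, -0.2]
opening: 0.0111
t 19.9833 tray xy [  69.17 -293.93] z 125.8 rot [-179.85    0.5   166.22] F tray [ 1.33 -0.24] -0.2 open 11.1
(array([0.0216, 0.2519, 0.035 ]), array([-0.0018,  0.0089,  0.1723]))
```

```bash
python3 look.py w7; python3 -c "
from h import *
state()
im=cv2.imread('pics/w7.png')[100:400,170:470]; cv2.imwrite('pics/w7c.png',cv2.resize(im,None,fx=2,fy=2))"
```

```text
20.0333 [ 0.50560316 -0.32128259  0.12292093] [-179.89898478    0.36880674  166.22336051]
t 20.0333 tray xy [  68.64 -293.83] z 122.9 rot [-179.9     0.37  166.22] F tray [ 1.36 -0.27] -1.4 open 11.2
```

View pics/w7c.png

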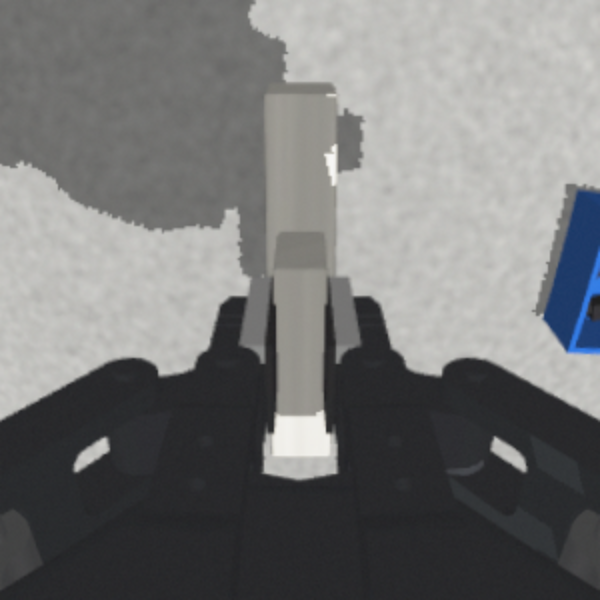

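Firm grip on the fin and the bar hangs straight. Moving it over the slot.

```bash
python3 -m inch '[[0.002,0.03,0,0,0.006,0.1723,1],[0.005,0.07,0,0,0.006,0.1723,1],[0.009,0.11,0,0,0.006,0.1723,1],[0.013,0.15,0,0,0.006,0.1723,1],[0.017,0.19,0,0,0.006,0.1723,1],[0.02,0.23,0.01,0,0.006,0.1723,1],[0.0216,0.2519,0.025,0,0.006,0.1723,1],[0.0216,0.2519,0.035,0,0.006,0.1723,1],[0.0216,0.2519,0.035,0,0.006,0.1723,1],[0.0216,0.2519,0.035,0,0.006,0.1723,1],[0.0216,0.2519,0.035,0,0.006,0.1723,1]]';  python3 look.py w8; python3 -c "
from h import *
state();print(delta(tw(5,-49.5,45),TY+180))
im=cv2.imread('pics/w8.png')[100:400,120:520]; cv2.imwrite('pics/w8c.png',cv2.resize(im,None,fx=2,fy=2))"
```

```text
time: 20.95
ee_pos: [0.5431, -0.0716, 0.0841]
tcp_rot: [-180.0, -0.3, 156.3]
wrist_force: [0.3, -0.1, -1.7]
opening: 0.0111
21.0 [ 0.54334    -0.07170865  0.08436718] [-179.98745707   -0.26432344  156.26603251]
t 21.0 tray xy [  3.09 -50.08] z 84.4 rot [-179.99   -0.26  156.27] F tray [ 0.28 -0.54] -1.6 open 10.6
(array([-0.0021,  0.0006,  0.0394]), array([-0.0002, -0.0046, -0.0015]))
```

View pics/w8c.png

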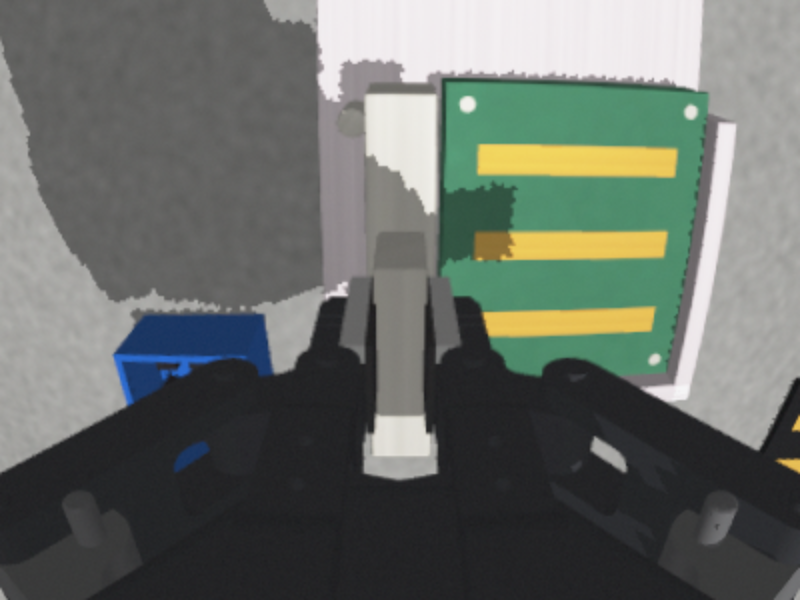

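The bar is centred: it spans columns 365–437, with the post edge at ~366 and the stack edge at ~441. Lowering.

```bash
python3 -m inch '[[-0.002,0.0006,0.005,0,-0.0046,-0.0015,1],[-0.002,0.0006,0.015,0,-0.0046,-0.0015,1],[-0.002,0.0006,0.025,0,-0.0046,-0.0015,1],[-0.002,0.0006,0.035,0,-0.0046,-0.0015,1],[-0.002,0.0006,0.040,0,-0.0046,-0.0015,1],[-0.002,0.0006,0.040,0,-0.0046,-0.0015,1],[-0.002,0.0006,0.040,0,-0.0046,-0.0015,1]]';python3 -c "
from h import *
state()"; python3 -m inch '[[0,0,0.0015,0,0,0,1],[0,0,0.003,0,0,0,1],[0,0,0.0045,0,0,0,1],[0,0,0.0045,0,0,0,1]]';python3 -c "
from h import *
state()"
```

```text
time: 21.58
ee_pos: [0.5448, -0.0707, 0.0433]
tcp_rot: [-180.0, -0.1, 156.4]
wrist_force: [0.3, -0.3, -1.4]
opening: 0.0107
t 21.5833 tray xy [  4.01 -48.6 ] z 43.3 rot [-1.7997e+02 -9.0000e-02  1.5644e+02] F tray [ 0.42 -0.11] -1.4 open 10.7
time: 21.92
ee_pos: [0.5451, -0.0707, 0.0392]
tcp_rot: [-180.0, -0.0, 156.4]
wrist_force: [-0.8, 0.4, -1.7]
opening: 0.0107
t 21.9167 tray xy [  4.32 -48.48] z 39.2 rot [-1.7999e+02 -3.0000e-02  1.5644e+02] F tray [-0.92  0.02] -1.7 open 10.7
```

```bash
python3 -m inch '[[0,-0.001,0.0005,0,0,0,1],[0,-0.001,0.001,0,0,0,1],[0,-0.001,0.0015,0,0,0,1],[0,-0.001,0.0015,0,0,0,1]]';python3 -c "
from h import *
state()"; python3 -m inch '[[0,0,0.0007,0,0,0,1],[0,0,0.001,0,0,0,1],[0,0,0.001,0,0,0,1]]';python3 -c "
from h import *
state()"
```

```text
time: 22.25
ee_pos: [0.5447, -0.0717, 0.0381]
tcp_rot: [-180.0, -0.0, 156.4]
wrist_force: [-2.0, 0.4, 1.8]
opening: 0.0109
t 22.25 tray xy [  4.32 -49.53] z 38.1 rot [-1.7999e+02 -2.0000e-02  1.5644e+02] F tray [-1.98 -0.4 ] 1.8 open 10.9
time: 22.5
ee_pos: [0.5448, -0.0717, 0.038]
tcp_rot: [-180.0, 0.0, 156.4]
wrist_force: [-5.8, 0.5, 10.9]
opening: 0.0105
t 22.5 tray xy [  4.36 -49.46] z 38.0 rot [-1.8000e+02  1.0000e-02  1.5644e+02] F tray [-5.54 -1.85] 10.9 open 10.5
```

Seated at TCP z 38, as predicted. I'll relieve the force, release, and lift off.

```bash
python3 -m inch '[[0,0,-0.0008,0,0,0,1],[0,0,-0.0008,0,0,0,0.8],[0,0,-0.0008,0,0,0,0.65],[0,0,-0.0008,0,0,0,0.65],[0,0,-0.0008,0,0,0,0.65],[0,0,-0.01,0,0,0,0.65],[0,0,-0.03,0,0,0,0.65],[0,0,-0.07,0,0,0,0.65],[0.02,0,-0.11,0,0,0,0.65],[0.05,0,-0.15,0,0,0,0.65],[0.05,0,-0.17,0,0,0,0.65],[0.05,0,-0.17,0,0,0,0.65]]';python3 look.py w9; python3 -c "
from h import *
state()
TRi=TR
q=np.load('w9.npz'); P=cloud('wrist',q['d'],q['M'],q['K']); a=np.deg2rad(TY); w=(P[...,:2]-TR)*1000
W=np.stack([w[...,0]*np.cos(a)+w[...,1]*np.sin(a),-w[...,0]*np.sin(a)+w[...,1]*np.cos(a)],-1); z=P[...,2]
k=(abs(W[...,1]+49.5)<11)&(abs(W[...,0]-5)<70)
for n,lo,hi in(('bar',.0285,.0355),('fin',.052,.062)):
    m=k&(z>lo)&(z<hi); print(n,m.sum(),cv2.minAreaRect(W[m].astype(np.float32)),np.median(z[m]))
im=cv2.imread('pics/w9.png')[60:330,140:500]; cv2.imwrite('pics/w9c.png',cv2.resize(im,None,fx=2.2,fy=2.2,interpolation=cv2.INTER_CUBIC))"; python3 lines.py w9
```

```text
time: 23.5
ee_pos: [0.4996, -0.0514, 0.2143]
tcp_rot: [179.8, 0.5, 156.5]
wrist_force: [1.1, 0.5, -0.4]
opening: 0.0298
23.55 [ 0.49984611 -0.05157122  0.21123819] [179.89473961   0.34127193 156.46291259]
t 23.55 tray xy [-44.83 -49.08] z 211.2 rot [179.89   0.34 156.46] F tray [0.31 0.53] -0.3 open 29.8
bar 935 ((3.6884613037109375, -50.637542724609375), (109.2282485961914, 17.335744857788086), 0.4917604923248291) 0.0316568943601494
fin 394 ((3.7972240447998047, -49.9332389831543), (39.36489486694336, 10.673986434936523), 0.2815050184726715) 0.05667285016275847
board -y slope -0.68 deg, at ends [-34.24 -35.43], n 30
board +y slope -0.14 deg, at ends [52.83 52.59], n 28
board -x slope -1.13 deg, at ends [-49.92 -48.29], n 33
board +x slope -0.26 deg, at ends [50.09 50.46], n 26
fence y outer slope -0.30 deg, at ends [62.68 62.18], n 30
fence y inner slope -0.32 deg, at ends [56.18 55.65], n 31
fence x outer slope -0.94 deg, at ends [66.38 67.66], n 8
fence x inner slope 0.01 deg, at ends [60.87 60.86], n 12
```

View pics/w9c.png

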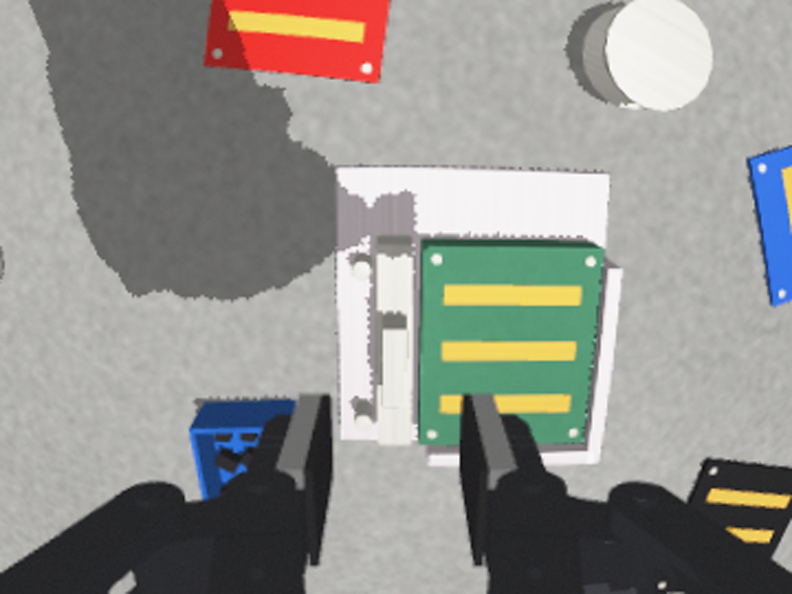

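The bar lies flat: its top is at z 31.7, its centre at tray (3.7, −50.3), and it is between the stack and both posts. The stack's −x face at (510,243) looks a little wedge-shaped, so I'll look closer from the −x side.

```bash
python3 -m inch '[[0.02,0.03,0,0,-0.006,0,0.2],[0.045,0.058,0.03,0,-0.006,0,0],[0.045,0.058,0.07,0,-0.006,0,0],[0.045,0.058,0.08,0,-0.006,0,0],[0.045,0.058,0.08,0,-0.006,0,0],[0.045,0.058,0.08,0,-0.006,0,0]]'; python3 look.py w10
cat > rect.py <<'E'
import sys
from h import *
def rect(n,z,x0=-95,x1=75,y0=-90,y1=70,s=4):
    q=np.load(n+".npz"); im=cv2.imread(f"pics/{n}.png")
    yy,xx=np.mgrid[y0:y1:1/s,x0:x1:1/s]; a=np.deg2rad(TY)
    X=np.stack([TR[0]+(xx*np.cos(a)-yy*np.sin(a))/1000,TR[1]+(xx*np.sin(a)+yy*np.cos(a))/1000,np.full(xx.shape,z/1000)],-1)
    uv=proj("wrist",X.reshape(-1,3),q['M'],q['K']).reshape(xx.shape+(2,)).astype(np.float32)
    return cv2.remap(im,uv[...,0],uv[...,1],cv2.INTER_CUBIC)
E
python3 - <<'E'
from rect import *
from h import *
state()
s=4
for n in("w10","w5","w9"):
  for zz in(32,12):
    im=rect(n,zz).astype(int); b,g,r=im[...,0],im[...,1],im[...,2]
    m=(g-r>25)&(g>90) if zz==32 else (g-r>8)   # bright top green / any green
    out=[]
    for lab,axis,rng in(("-x",0,range(-30,51,8)),("-y",1,range(-42,52,8)),("+y",1,range(-42,52,8))):
        e=[]
        for t in rng:
            line=m[int((t+90)*s):int((t+92)*s)].mean(0)>.5 if axis==0 else m[:,int((t+95)*s):int((t+97)*s)].mean(1)>.5
            o=-95 if axis==0 else -90; k=np.flatnonzero(line)
            e.append(round((k[-1] if lab=="+y" else k[0])/s+o,1) if len(k) else None)
        out.append((lab,e))
    print(n,zz,*out[:1 if zz==12 else 3],sep="\n  ")
v=[rect("w10",z,x0=-95,x1=30,y0=-60,y1=70,s=3) for z in(32,12)]
cv2.imwrite("pics/w10r.png",np.hstack(v))
E
```

```text
time: 24.05
ee_pos: [0.4808, 0.0189, 0.127]
tcp_rot: [-179.9, 0.2, 156.4]
wrist_force: [0.3, 0.0, 1.1]
opening: 0.0853
24.1 [0.48154951 0.01875256 0.12819628] [179.99896622   0.35999423 156.39058172]
t 24.1 tray xy [-89.8   8. ] z 128.2 rot [180.     0.36 156.39] F tray [-0.3  -0.33] -0.2 open 85.3
w10
  32
  ('-x', [np.float64(-51.5), np.float64(-51.5), np.float64(-51.2), np.float64(-51.2), np.float64(-51.0), np.float64(-50.8), np.float64(-50.8), np.float64(-50.5), np.float64(-50.8), np.float64(-50.5), np.float64(-50.8)])
  ('-y', [np.float64(-36.0), np.float64(-36.0), np.float64(-35.8), np.float64(-36.0), np.float64(-36.5), np.float64(-36.2), np.float64(-36.2), np.float64(-36.5), np.float64(-36.2), np.float64(-36.5), np.float64(-36.5), np.float64(-36.5)])
  ('+y', [np.float64(55.5), np.float64(54.8), np.float64(55.5), np.float64(55.0), np.float64(55.0), np.float64(55.0), np.float64(54.5), np.float64(54.8), np.float64(54.8), np.float64(54.8), np.float64(54.2), np.float64(54.8)])
w10
  12
  ('-x', [np.float64(-49.5), np.float64(-49.5), np.float64(-49.8), np.float64(-49.8), np.float64
[... 1267 characters left out ...]
0.8)])
  ('-y', [np.float64(-36.5), np.float64(-36.5), np.float64(-36.5), np.float64(-36.8), np.float64(-36.8), np.float64(-37.0), np.float64(-37.0), np.float64(-37.2), np.float64(-37.2), np.float64(-37.0), np.float64(-36.8), np.float64(-37.2)])
  ('+y', [np.float64(55.2), np.float64(54.5), np.float64(54.8), np.float64(54.5), np.float64(54.8), np.float64(55.0), np.float64(54.5), np.float64(54.5), np.float64(54.8), np.float64(54.5), np.float64(54.0), np.float64(54.5)])
w9
  12
  ('-x', [np.float64(-50.0), np.float64(-50.0), np.float64(-49.8), np.float64(-49.8), np.float64(-49.8), np.float64(-49.8), np.float64(-50.0), np.float64(-50.0), np.float64(-49.8), np.float64(-49.8), np.float64(-49.8)])
```

View pics/w10r.png

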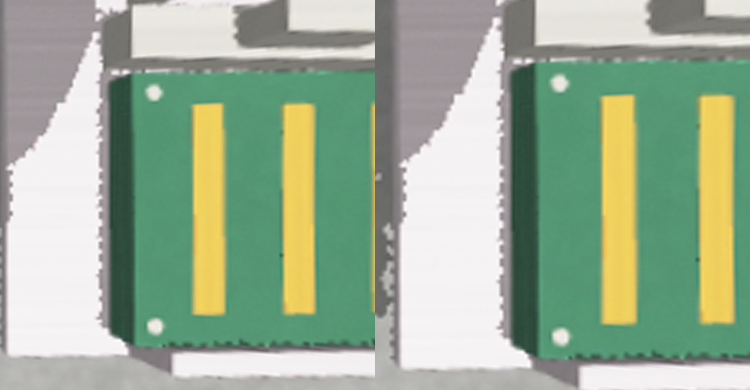

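The −x face is a uniform band from the bottom board to the top, with no steps. At the z 12 plane its edge is at −49.7 all along, and the stack's y edges (−36.3 and 55) run parallel to the fences. The wedge was only perspective, so I'm handing in.

```bash
python3 -c "
from workcell import order,telemetry
print(order.job_done(), telemetry.get_obs()['time'])"
```

```text
the job is handed in; nothing more can be done
the job is handed in; nothing more can be done
```

The four boards are squared against both fences, and the keeper bar lies flat in the gap and has been released. I handed the job in at about 24 s of the 72 s allowed; it reports no verdict.

- **Tapping:** I tapped the boards along +y, then +x, then +y again with two spread fingertips. Each tap ran until the fences stopped it, at 19 to 29 N.
- **Stack check:** The −x edge measured −49.7 mm at the lowest board and about −50.8 mm at the top, against an ideal of −50. The y edges measured −36.3 and 55 mm, against −37 and 55. The −x face shows no steps. The stack's y edges run parallel to the fences within the roughly 0.5° noise of the measurement.
- **Keeper check:** The top of the bar is at z 31.7 mm, where 32 means flat on the tray floor. Its centre is at tray (3.7, −50.3) mm, against a target of (5, −49.5), so both posts back it.
- **Bystanders:** I never touched the stand, reel, bin or jar. I did not re-measure them afterwards.

**Disagreements:**
- A first rough tray fit was spoiled by the white reel, and I discarded it.
- The later tray-yaw estimates differed by up to about 0.9°.
- One view made the stack's side look wedge-shaped. A closer view showed this was perspective.

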